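Set the cutting guide to the red stop

TASK

The black slider of the bread-cutting guide is held on its rail by a friction brake. With a fingertip press down the yellow pad in its middle to free it, keep it pressed while you push the slider along the rail until it rests against the red stop, then let go so that the pad springs up and the brake holds it there. Never force the slider along with the pad up, and leave the other things on the counter where they are; nothing needs to be gripped.

Things in the scene. Friction and masses are not known exactly. Their poses are not given: they have to be found in the camera images.
- pad_top (a point): centre of the upper face of the yellow press pad in the middle of the black slider; moves with the slider and sinks with the pad. Pad 64 x 64 mm, face 50 mm above the counter at rest. The slider's end ridges, across the rail, stand 8 mm above the resting pad, 68 mm clear between them; its side rims are level with the pad
- pad (a joint): how far the pad is pressed down, m: 0 at rest, 0.008 fully down. The push needed grows to 7 N at 0.003 and 9 N at the bottom. The brake eases as the pad sinks and is quite free from about 0.0035; press to 0.005 or more to be sure. It springs back by itself when let go
- slider (a joint): position of the slider along the rail, m: 0 mid-rail, growing along the guide's +y. Freed, it takes about 1.5 N to push (0.9 kg); braked, it resists with about 20 N. Slider block 92 x 92 mm; a steel fence plate 6 mm thick, 78 mm long, reaches from it over the board, top 66 mm above the counter
- guide: the cutting guide, fixed: a wooden board with an aluminium rail along its edge on the robot's side. Origin on the counter under the middle of the rail; y along the rail, x across it towards the board, z up. Rail 60 x 440 mm, top 20 mm above the counter; board 18 mm thick, from x = 52 to 202 mm
- stop_red: red stop block clamped across the rail, fixed, 80 mm across, 24 mm along the rail, 26 mm tall with a small screw head on top (32 mm). Origin: centre of its underside, on the rail's centre line, 20 mm above the counter. The slider touches it when pad centre and stop centre are 58 mm apart along the rail. It may be at either end of the rail
- stop_blue: blue stop block, the same size, at the other end of the rail; its origin likewise. Not the one wanted
- shaker: bystander: steel shaker, 72 mm tall, 42 mm across, standing on the board beyond the slider; origin at the centre of its underside
- cutter: bystander: copper ring biscuit cutter, 48 mm across, 30 mm tall, standing on the board; origin at the centre of its underside
- carton: bystander: white and blue milk carton, 64 x 92 x 177 mm, right of the guide; origin at the centre of its underside
- bottle: bystander: green glass bottle, 68 mm across, 230 mm tall, right of the guide; origin at the centre of its underside
- mug: bystander: blue mug, 80 mm across, 90 mm tall, left of the guide; origin at the centre of its underside
- jar: bystander: amber jar with white cap, 72 mm across, 95 mm tall, left of the guide; origin at the centre of its underside
- spatula: bystander: spatula lying flat; origin at the centre of its underside

How it is judged:
By the outcome, as a careful person would: the job done as asked, in the order asked, and still so for the second after the job is handed in, with the robot touching nothing.
It also fails if it takes over 37 s, if anything falls off the work surface, if the arm or the gripper's body presses on something with over 40 N, if the wrist force passes 120 N, or if a joint passes its speed limit or range.

ROBOT

A 7-joint arm with a two-finger parallel gripper is mounted at the origin on the work surface. World frame = base frame: x ahead of the robot, y to its left, z up, the work surface at z = 0. Lengths are in m, angles in rad, forces in N, time in s.
With the tool pointing down it reaches from about 0.425 to 0.95 m from the base axis. Payload 4.7 kg.
Tool frame: the origin (TCP) lies midway between the tips of the shut fingers; the grasp point (between the pads) lies 19 mm behind it (ctrl.grip_point_offset is the distance from the TCP to the grasp point, in m); z points along the fingers, y is the direction in which the jaws open and shut (so a half turn about z gives the same grasp; the last joint's range is limited). The gripper opens to 87 mm and grips with 3 to 60 N. Pads are 19 mm wide; open, the fingers measure 117 mm over their backs; the gripper's body (75 mm by 190 mm) begins 51 mm behind the grasp point.
Start: joints at [-1.134, 0.469, -0.049, 1.532, 0.024, 1.141, -0.082], TCP at [0.303, 0.603, 0.223] pointing down, gripper open.
Joint ranges: [-2.59, 2.59], [-0.33, 1.99], [-1.39, 1.29], [0.1, 2.45], [-1.04, 4.18], [0.21, 1.99], [-2.66, 2.66]. Speed limits (rad/s): [2.57, 2.57, 3.14, 3.14, 3.14, 3.14, 3.14].

INTERFACE

Orientations are given as a unit quaternion [x, y, z, w].
In Python, from plant import state, viewer, workorder, ctrl gives the robot as it stands.
- The arm moves only by the tool play_rows, never from a script. Its arguments are lists of equal length, an entry for each row: "offset": the shift along the tool's x, y, z as a fraction of full scale, a list of three; "delta_rot": the turn, a rotation vector about the tool's x, y, z as a fraction of full scale, a list of three. A call has 1 to 8 rows; each row is the pose to reach, as a shift and turn from the pose commanded when the call began, along the tool's axes at that moment; what a row does not reach only later rows make up. Full scale, the value 1, is 0.25 m for a shift and 90 degrees for a turn. A row lasts 1/10 s, in which the tool goes at most 50 mm and 8.59 degrees, less where a joint would pass 70% of its speed; a pose out of reach is approached as far as the arm can. A call with a number of a shift or a turn outside -1 to 1 is refused whole. A call with a gripper value outside its range is refused whole. "gripper" is the closure, from 0 (fully open) to 1 (shut), set as the call begins (left out, the last holds). The fingers move at their own pace and stop on an object; the grip force is fixed at half the most. Time passes only in rows, so rows that repeat a pose let the fingers close. It gives the time, the measured TCP pose, the force and the opening at its end, in the units of the state.
- state(): the state, without advancing time (a new reading comes with each control period).
- viewer.grab_frame(name): name is "scene" or "top"; returns (picture, depth): 420x560x3 uint8, red, green, blue; 420x560 float32, m along the optical axis (not along the pixel's ray), 0 where there is no reading.
- viewer.camera_info(name): a dict with "fovy" (degrees; the focal length in pixels is half the picture's height over the tangent of half this angle, whatever the lens; pixels are square), "cx", "cy" (the principal point, pixels), "R" (3x3) and "t" (3): a world point X has camera coordinates R X + t. Camera axes: x right, y down, z forward; pixel columns grow to the right and rows downward; lengths in m; the calibration is good to about 2 mm. A picture is of the moment at which its call begins. camera_info takes no time and is no camera call.
- workorder.hand_in(): hands the job in, once; it reports no verdict.
Trained networks look in the newest picture that a camera, given by its name, has taken for a name from the list of things; names that differ only in an ending like _2 or _b are one class to them, and where a whole thing is asked for, a point or a joint stands for the part that bears it (a point fixed in the world has none). Each returns a list of dicts, best first, with "confidence" (0 to 1); they miss things now and then, are a little off and sometimes report something else, mostly with a low value. They report only what shows in the picture. A call takes as long as a camera call.
- viewer.outline_of(camera, query): "pixels" (420x560 bool, what is visible of it) and "extent" ([left, top, width, height] as shares, 0 to 1, of the picture: columns of its width, rows of its height, round what is visible of it).
- viewer.mark_of(camera, query): "centre" ([row, column] as shares, 0 to 1, of the picture: columns of its width, rows of its height: a listed point, or the origin of a listed thing).
The state is a dict: "time": time; "joint_positions": joint angles; "dq": joint speeds; "joint_efforts": joint torques, N m; "tool_pos": TCP position; "tcp_rot": TCP orientation; "wrist_force": force on the tool from outside, world axes, zero at the start; "moment": the same for the moment, N m; "grip_width": opening from 0.0 (shut) to 1.0 (fully open).
Only numpy, scipy, OpenCV 4.12 (cv2) and the standard library are available. Lean on these libraries where they do the work, as an engineer would, in place of code of your own. Each camera call takes 0.05 s, during which the arm holds its last target. There are 200 camera calls.

## Working session

There is one attempt and no reset: what is moved stays moved. The work goes in short steps, Python scripts to look and compute and a tool call to move; the robot and the scene stay as the last step left them, time stands still between calls to the robot, and variables do not carry over. Pictures are saved under pics/ and viewed, about 8 in all and at most 12, crops included, and the job is handed in when it is done.

Besides the shell and the picture viewer there is one more tool, called after "Emit:" as name(argument=value, ...) on one line, values as JSON. play_rows: Moves the arm, as the interface text tells. Its arguments: {"type":"object","properties":{"offset":{"type":"array"},"delta_rot":{"type":"array"},"gripper":{"type":"number"}},"required":["offset","delta_rot"]}

```bash
ls; mkdir -p pics
cat > h.py <<'E'
import numpy as np, cv2
from plant import state, viewer, workorder, ctrl
from scipy.spatial.transform import Rotation as Ro
def cam(n):
    c=viewer.camera_info(n); f=210/np.tan(np.radians(c["fovy"])/2); return c,f,np.array(c["R"]),np.array(c["t"])
def back(n,row,col,depth=None,z=None):
    c,f,R,t=cam(n); d=np.array([(col-c["cx"])/f,(row-c["cy"])/f,1.]); o=-R.T@t; w=R.T@d
    s=depth if z is None else (z-o[2])/w[2]
    return o+s*w
E
python3 - <<'E'
from h import *
s=state(); print(s)
print({k:getattr(ctrl,k) for k in dir(ctrl) if k[0]!='_'})
H={'pad_top':.05,'stop_red':.02,'stop_blue':.02,'shaker':.018,'cutter':.018,'carton':0,'bottle':0,'mug':0,'jar':0,'spatula':0}
ims=[]
for n in('scene','top'):
    p,d=viewer.grab_frame(n); ims.append(p)
    print(n,viewer.camera_info(n))
    for q,z in H.items():
        for r in viewer.mark_of(n,q)[:2]:
            a,b=r['centre'][0]*420,r['centre'][1]*560
            print(q,round(r['confidence'],2),round(a),round(b),back(n,a,b,z=z).round(3))
    cv2.imwrite(f'pics/{n}1.png',p[:,:,::-1])
E
```

```text
pics
{'time': 0.0, 'joint_positions': array([-1.13388487,  0.46947422, -0.04859315,  1.53368862,  0.02410336,
        1.14098   , -0.08228601]), 'dq': array([-6.64713199e-04, -1.12007397e-03,  7.04105089e-04, -2.22946467e-05,
       -6.34014463e-04,  4.76780589e-05,  2.57799454e-03]), 'joint_efforts': array([-5.48826938e-04, -5.07975447e+01, -8.10656184e-02, -2.36154395e+01,
       -6.13455148e-02,  3.75441159e-02,  1.65033848e-04]), 'tool_pos': array([0.30290038, 0.60255672, 0.22147957]), 'tcp_rot': array([ 2.30783615e-01,  9.73004603e-01, -9.63647674e-04, -1.90055218e-04]), 'wrist_force': array([-0.20505514,  0.55589384, -0.0526885 ]), 'moment': array([0.03633294, 0.03028035, 0.04218198]), 'grip_width': 1.000487793944587}
{'Unreachable': <class 'plant.Unreachable'>, 'grip_point_offset': 0.0187}
scene {'fovy': 43.95143279276526, 'cx': 281.1541642574833, 'cy': 214.06276087754708, 'R': array([[-0.79075941,  0.6119594 , -0.01432665],
       [ 0.41266443,  0.51565646, -0.75087049],
       [-0.45211462, -0.59967   , -0.66029407]]), 't': array([ 0.44275277, -0.17016033,  1.63136578])}
pad
[... 775 characters left out ...]

       [ 0.20003643, -0.00338613, -0.97978261]]), 't': array([7.17668833e-04, 5.82303745e-01, 1.38953525e+00])}
pad_top 0.62 236 310 [ 0.498 -0.102  0.05 ]
stop_red 0.65 234 346 [ 0.508 -0.22   0.02 ]
stop_red 0.17 189 331 [ 0.66  -0.177  0.02 ]
stop_blue 0.49 192 331 [ 0.651 -0.177  0.02 ]
stop_blue 0.44 245 246 [0.474 0.103 0.02 ]
shaker 0.6 197 261 [0.634 0.056 0.018]
cutter 0.56 192 330 [ 0.652 -0.173  0.018]
carton 0.61 250 414 [ 0.459 -0.445  0.   ]
bottle 0.96 206 420 [ 0.606 -0.475  0.   ]
mug 0.78 200 154 [0.629 0.414 0.   ]
mug 0.74 248 413 [ 0.463 -0.442  0.   ]
jar 0.89 267 143 [0.405 0.441 0.   ]
jar 0.5 239 346 [ 0.496 -0.224  0.   ]
spatula 0.55 266 382 [ 0.406 -0.338  0.   ]
```

View pics/top1.png

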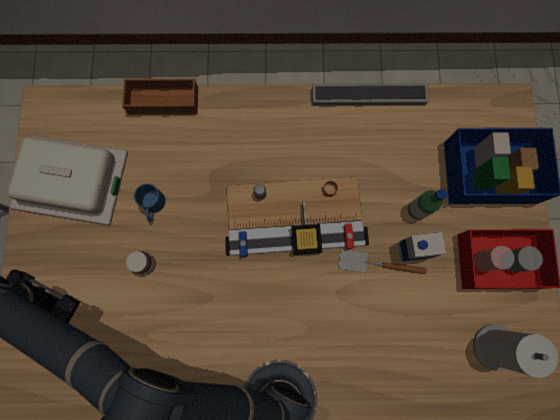

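View pics/scene1.png

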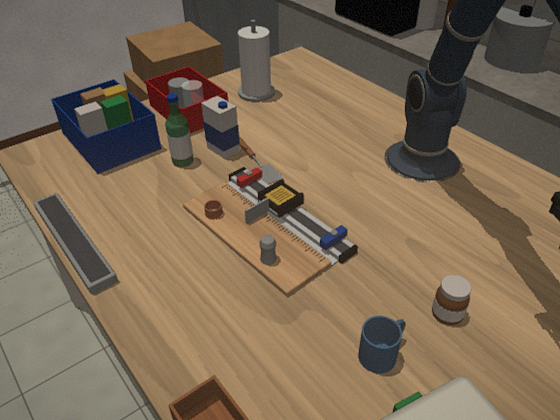

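The red stop is at the right (top view, about column 349, row 237). The pad is at about (306, 239) and blue at (243, 244). Next I'll measure them by colour and outline.

Run:
```python
from h import *
box={'top':(170,260,225,372),'scene':(155,265,225,360)}
for n in('top','scene'):
    p,d=viewer.grab_frame(n); hsv=cv2.cvtColor(p,cv2.COLOR_RGB2HSV).astype(int); h,s,v=hsv[...,0],hsv[...,1],hsv[...,2]
    r0,r1,c0,c1=box[n]; m0=np.zeros(h.shape,bool); m0[r0:r1,c0:c1]=1
    M={'yellow':(h>20)&(h<34)&(s>120)&(v>90),'red':((h<6)|(h>174))&(s>170)&(v>60),'blue':(h>105)&(h<125)&(s>120)&(v>40)}
    for k,m in M.items():
        m=(m&m0).astype(np.uint8); nn,l,st,ce=cv2.connectedComponentsWithStats(m)
        i=1+np.argmax(st[1:,4]); rr,cc=np.nonzero(l==i)
        P=np.array([back(n,a,b,depth=d[a,b]) for a,b in zip(rr,cc)])
        zt=np.median(P[:,2]); (cx,cy),sz,ang=cv2.minAreaRect(np.c_[cc,rr].astype(np.float32))
        print(n,k,st[i,4],ce[i].round(1),'med',np.median(P,0).round(4),'mid',((P.min(0)+P.max(0))/2).round(4),'ctr@z',back(n,cy,cx,z={'yellow':.05}.get(k,.046)).round(4))
    if n=='top': cv2.imwrite('pics/top2.png',cv2.resize(p[170:270,220:375,::-1],None,fx=5,fy=5,interpolation=cv2.INTER_CUBIC))
    else: cv2.imwrite('pics/scene2.png',cv2.resize(p[155:275,220:365,::-1],None,fx=5,fy=5,interpolation=cv2.INTER_CUBIC))
```

```text
top yellow 352 [306.3 238.3] med [ 0.4905 -0.089   0.0507] mid [ 0.4919 -0.0887  0.0512] ctr@z [ 0.4913 -0.0891  0.05  ]
top red 133 [348.8 236.5] med [ 0.489  -0.2257  0.0459] mid [ 0.4149 -0.1206  0.747 ] ctr@z [ 0.498  -0.2268  0.046 ]
top blue 141 [242.7 243.9] med [0.4682 0.1122 0.0459] mid [0.4032 0.0641 0.749 ] ctr@z [0.4751 0.113  0.046 ]
scene yellow 245 [279.8 194.8] med [ 0.4905 -0.0922  0.0507] mid [ 0.4896 -0.0951  0.0497] ctr@z [ 0.4911 -0.0937  0.05  ]
scene red 185 [248.4 177.1] med [ 0.512  -0.2212  0.0438] mid [0.7963 0.2505 0.478 ] ctr@z [ 0.5083 -0.2173  0.046 ]
scene blue 141 [332.6 234.8] med [0.4887 0.1125 0.0457] mid [0.4777 0.1027 0.0331] ctr@z [0.4805 0.1127 0.046 ]
```

View pics/top2.png

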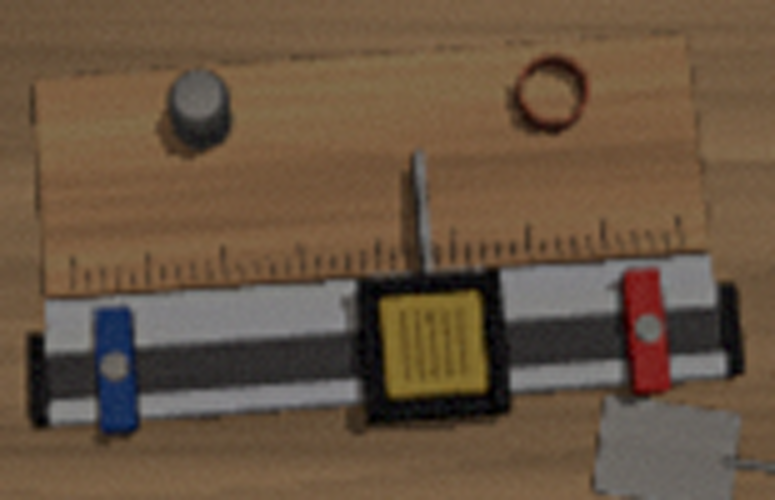

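Emit:
play_rows(offset=[[-0.9,-1,0],[-0.9,-1,0],[-0.9,-1,0],[-0.9,-1,0],[-0.9,-1,0],[-0.9,-1,0],[-0.9,-1,0],[-0.9,-1,0]], delta_rot=[[0,0,-0.34],[0,0,-0.34],[0,0,-0.34],[0,0,-0.34],[0,0,-0.34],[0,0,-0.34],[0,0,-0.34],[0,0,-0.34]], gripper=1)

```text
time: 2.0
tool_pos: [0.3938, 0.273, 0.2228]
tcp_rot: [-0.029, 1.0, -0.001, 0.0]
wrist_force: [0.5, 0.6, 0.5]
grip_width: 0.353
```

Emit:
play_rows(offset=[[-0.15,-0.73,0],[-0.15,-0.73,0],[-0.15,-0.73,0],[-0.15,-0.73,0],[-0.15,-0.73,0]], delta_rot=[[0,0,0],[0,0,0],[0,0,0],[0,0,0],[0,0,0]])

```text
time: 2.5
tool_pos: [0.4431, 0.0947, 0.2229]
tcp_rot: [-0.03, 1.0, -0.001, 0.001]
wrist_force: [0.3, -0.2, 0.5]
grip_width: 0.012
```

Emit:
play_rows(offset=[[-0.15,-0.72,0.2],[-0.15,-0.72,0.2],[-0.15,-0.72,0.2],[-0.15,-0.72,0.5],[-0.15,-0.72,0.5],[-0.15,-0.72,0.5],[-0.15,-0.72,0.5]], delta_rot=[[0,0,0],[0,0,0],[0,0,0],[0,0,0],[0,0,0],[0,0,0],[0,0,0]])

```text
time: 3.2
tool_pos: [0.4917, -0.0764, 0.0973]
tcp_rot: [-0.035, 0.999, 0.0, -0.001]
wrist_force: [0.7, 0.1, -0.1]
grip_width: 0.008
```

Run:
```python
from h import *
p,d=viewer.grab_frame('scene')
s=state(); print(s['tool_pos'],s['tcp_rot'],s['wrist_force'],s['grip_width'],s['time'])
cv2.imwrite('pics/scene3.png',cv2.resize(p[100:275,200:375,::-1],None,fx=3.4,fy=3.4,interpolation=cv2.INTER_CUBIC))
```

```text
[ 0.49262066 -0.07607327  0.0985143 ] [-3.52124098e-02  9.99379425e-01  4.24559800e-04  8.18808958e-04] [-0.12308485 -0.47256954  0.07792196] 0.0015851199103415518 3.25
```

View pics/scene3.png

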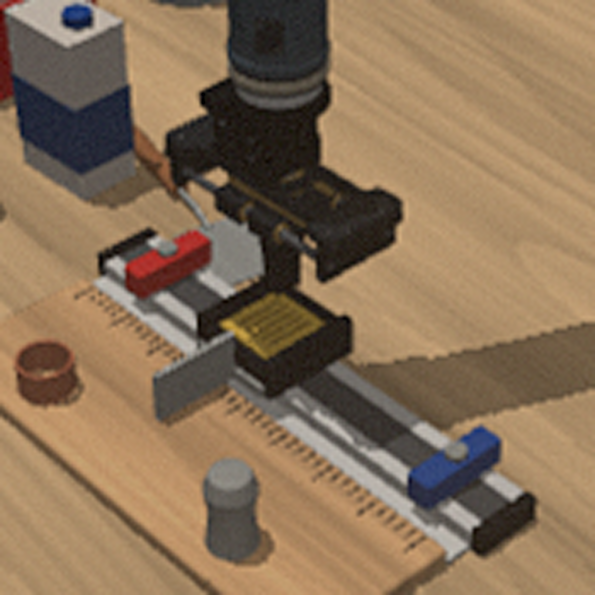

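The pad centre is about 15 mm further toward −y, and the fingers are shut. I'll centre over it and come down to just above the pad.

Emit:
play_rows(offset=[[0,-0.08,0],[0,-0.08,0],[0,-0.08,0.08],[0,-0.08,0.17],[0,-0.08,0.17],[0,-0.08,0.17]], delta_rot=[[0,0,0],[0,0,0],[0,0,0],[0,0,0],[0,0,0],[0,0,0]])

```text
time: 3.85
tool_pos: [0.4936, -0.0966, 0.0562]
tcp_rot: [-0.035, 0.999, 0.0, 0.001]
wrist_force: [0.1, 0.4, 0.8]
grip_width: 0.003
```

Run:
```python
from h import *
p,d=viewer.grab_frame('scene')
s=state(); print(s['tool_pos'],s['tcp_rot'],s['wrist_force'],s['time'])
cv2.imwrite('pics/scene4.png',cv2.resize(p[145:245,225:345,::-1],None,fx=6,fy=6,interpolation=cv2.INTER_CUBIC))
```

```text
[ 0.49399012 -0.09693059  0.05653143] [-3.47108585e-02  9.99396525e-01  1.31240726e-04  1.31365545e-03] [-0.7671405  -0.30154517 -0.32566032] 3.9
```

View pics/scene4.png

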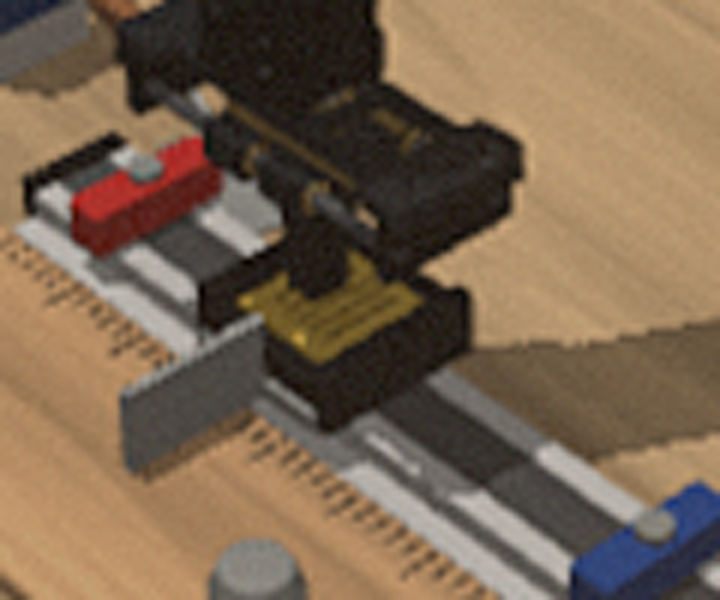

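The fingertips are over the pad between the ridges, slightly toward the red side, with no contact yet. Now I'll press.

Emit:
play_rows(offset=[[0,0,0.016],[0,0,0.028],[0,0,0.036],[0,0,0.042],[0,0,0.046],[0,0,0.046],[0,0,0.046]], delta_rot=[[0,0,0],[0,0,0],[0,0,0],[0,0,0],[0,0,0],[0,0,0],[0,0,0]])

```text
time: 4.6
tool_pos: [0.4939, -0.0976, 0.0445]
tcp_rot: [-0.034, 0.999, 0.0, 0.001]
wrist_force: [-0.0, 2.4, 7.2]
grip_width: 0.007
```

Emit:
play_rows(offset=[[0,0,0.006],[0,0,0.006],[0,0,0.006]], delta_rot=[[0,0,0],[0,0,0],[0,0,0]])

```text
time: 4.9
tool_pos: [0.4939, -0.0976, 0.0431]
tcp_rot: [-0.034, 0.999, 0.0, 0.001]
wrist_force: [-1.4, 1.0, 8.6]
grip_width: 0.007
```

Emit:
play_rows(offset=[[0,-0.01,0],[0,-0.03,0],[0,-0.05,0],[0,-0.07,0],[0,-0.09,0],[0,-0.1,0],[0,-0.1,0]], delta_rot=[[0,0,0],[0,0,0],[0,0,0],[0,0,0],[0,0,0],[0,0,0],[0,0,0]])

```text
time: 5.6
tool_pos: [0.4957, -0.1235, 0.0432]
tcp_rot: [-0.034, 0.999, -0.0, 0.001]
wrist_force: [-1.2, -1.0, 7.8]
grip_width: 0.003
```

```bash
cat > m.py <<'E'
from h import *
n='scene'
p,d=viewer.grab_frame(n); s=state(); print(s['tool_pos'],s['wrist_force'],s['time'])
cv2.imwrite('pics/scene%d.png'%(s['time']*100),cv2.resize(p[145:245,215:335,::-1],None,fx=6,fy=6,interpolation=cv2.INTER_CUBIC))
E
python3 m.py; ls pics
```

```text
[ 0.4956925  -0.12349012  0.04320602] [-1.3624995  -0.74925462  8.36995023] 5.65
scene1.png
scene2.png
scene3.png
scene4.png
scene565.png
top1.png
top2.png
```

View pics/scene565.png

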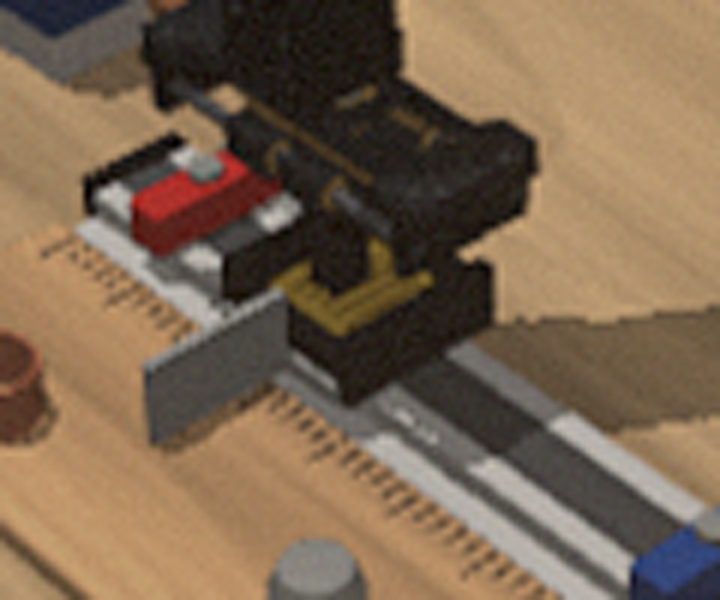

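The slider came along with the pad down, as the fence has moved too. I'll keep pushing, then close on the stop slowly.

Emit:
play_rows(offset=[[0,-0.02,0],[0,-0.04,0],[0,-0.06,0],[0,-0.08,0],[0,-0.1,0],[0,-0.12,0],[0,-0.14,0],[0,-0.15,0]], delta_rot=[[0,0,0],[0,0,0],[0,0,0],[0,0,0],[0,0,0],[0,0,0],[0,0,0],[0,0,0]])

```text
time: 6.45
tool_pos: [0.4981, -0.1606, 0.0432]
tcp_rot: [-0.034, 0.999, -0.0, 0.001]
wrist_force: [-0.4, 1.6, 7.6]
grip_width: 0.004
```

Emit:
play_rows(offset=[[0,-0.01,0],[0,-0.02,0],[0,-0.03,0],[0,-0.035,0],[0,-0.035,0]], delta_rot=[[0,0,0],[0,0,0],[0,0,0],[0,0,0],[0,0,0]])

```text
time: 6.95
tool_pos: [0.4988, -0.1693, 0.0432]
tcp_rot: [-0.034, 0.999, -0.0, 0.001]
wrist_force: [-0.8, 1.1, 8.5]
grip_width: 0.008
```

```bash
python3 m.py; ls pics
```

```text
[ 0.49875665 -0.16932064  0.04321945] [-0.95369094  0.25074105  8.00431918] 7.0
scene1.png
scene2.png
scene3.png
scene4.png
scene565.png
scene700.png
top1.png
top2.png
```

Emit:
play_rows(offset=[[0,-0.008,0],[0,-0.016,0],[0,-0.024,0],[0,-0.03,0],[0,-0.03,0]], delta_rot=[[0,0,0],[0,0,0],[0,0,0],[0,0,0],[0,0,0]])

```text
time: 7.5
tool_pos: [0.4993, -0.1768, 0.0432]
tcp_rot: [-0.034, 0.999, -0.0, 0.001]
wrist_force: [-0.9, -0.1, 7.9]
grip_width: 0.003
```

```bash
python3 m.py; ls pics|tail -3
```

```text
[ 0.49925919 -0.17679619  0.04321817] [-1.13233675  0.622806    9.00485329] 7.55
scene755.png
top1.png
top2.png
```

View pics/scene755.png

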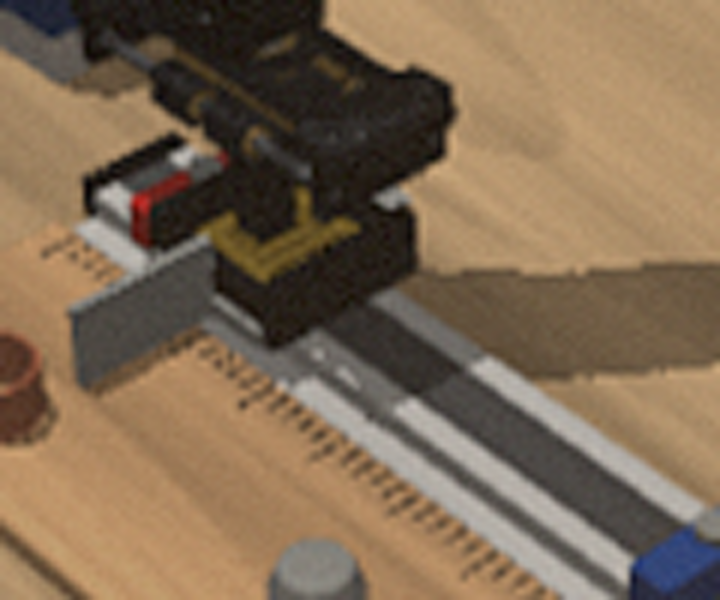

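Emit:
play_rows(offset=[[0,-0.008,0],[0,-0.016,0],[0,-0.016,0]], delta_rot=[[0,0,0],[0,0,0],[0,0,0]])

```text
time: 7.85
tool_pos: [0.4994, -0.1783, 0.0429]
tcp_rot: [-0.035, 0.999, 0.001, 0.001]
wrist_force: [-0.7, 4.3, 8.2]
grip_width: 0.005
```

The slider now looks to be at the stop: the force rose to 4.3 N and the tool lags its command. I'll confirm with a little more push.

Emit:
play_rows(offset=[[0,-0.008,0],[0,-0.012,0],[0,-0.012,0],[0,-0.012,0]], delta_rot=[[0,0,0],[0,0,0],[0,0,0],[0,0,0]])

```text
time: 8.25
tool_pos: [0.4997, -0.181, 0.0429]
tcp_rot: [-0.035, 0.999, 0.001, 0.001]
wrist_force: [0.4, 5.5, 8.0]
grip_width: 0.003
```

It is stopped: lateral force is 5.5 N and the tip now slips on the pad. I'll lift straight up.

Emit:
play_rows(offset=[[0,0,-0.02],[0,0,-0.04],[0,0,-0.08],[0,0,-0.2],[0,0,-0.4],[0,0,-0.6],[0,0,-0.6]], delta_rot=[[0,0,0],[0,0,0],[0,0,0],[0,0,0],[0,0,0],[0,0,0],[0,0,0]])

```text
time: 8.95
tool_pos: [0.5025, -0.1856, 0.1992]
tcp_rot: [-0.034, 0.999, -0.002, 0.007]
wrist_force: [0.0, -0.6, -0.3]
grip_width: 0.008
```

Emit:
play_rows(offset=[[0.1,0.4,0],[0.1,0.8,0],[0.1,0.8,0],[0.1,0.8,0],[0.1,0.8,0],[0.1,0.8,0]], delta_rot=[[0,0,0],[0,0,0],[0,0,0],[0,0,0],[0,0,0],[0,0,0]])

```text
time: 9.55
tool_pos: [0.4597, 0.0151, 0.192]
tcp_rot: [-0.035, 0.999, -0.0, -0.0]
wrist_force: [0.4, -0.6, 0.6]
grip_width: 0.006
```

Run:
```python
from h import *
for n,b in(('scene',(145,245,205,325)),('top',(170,270,220,375))):
    p,d=viewer.grab_frame(n); r0,r1,c0,c1=b
    cv2.imwrite(f'pics/{n}_end.png',cv2.resize(p[r0:r1,c0:c1,::-1],None,fx=5,fy=5,interpolation=cv2.INTER_CUBIC))
    hsv=cv2.cvtColor(p,cv2.COLOR_RGB2HSV).astype(int); h,s,v=hsv[...,0],hsv[...,1],hsv[...,2]
    for k,m,z in(('yellow',(h>20)&(h<34)&(s>120)&(v>90),.05),('red',((h<6)|(h>174))&(s>170)&(v>60),.046)):
        m0=np.zeros(h.shape,bool); m0[r0:r1,c0:c1]=1
        nn,l,st,ce=cv2.connectedComponentsWithStats((m&m0).astype(np.uint8)); i=1+np.argmax(st[1:,4]); rr,cc=np.nonzero(l==i)
        zs=[back(n,a,b,depth=d[a,b])[2] for a,b in zip(rr,cc)]
        print(n,k,st[i,4],back(n,ce[i][1],ce[i][0],z=z).round(4),np.median(zs).round(4))
s=state();print(s['tool_pos'],s['wrist_force'],s['time'])
```

```text
scene yellow 245 [ 0.4975 -0.1742  0.05  ] 0.0507
scene red 39 [ 0.5321 -0.2277  0.046 ] 0.0439
top yellow 353 [ 0.4964 -0.1686  0.05  ] 0.0505
top red 66 [ 0.4755 -0.2279  0.046 ] 0.0446
[0.46010157 0.01284777 0.19200251] [ 0.31924698 -0.13650158  0.41051487] 9.65
```

View pics/scene_end.png

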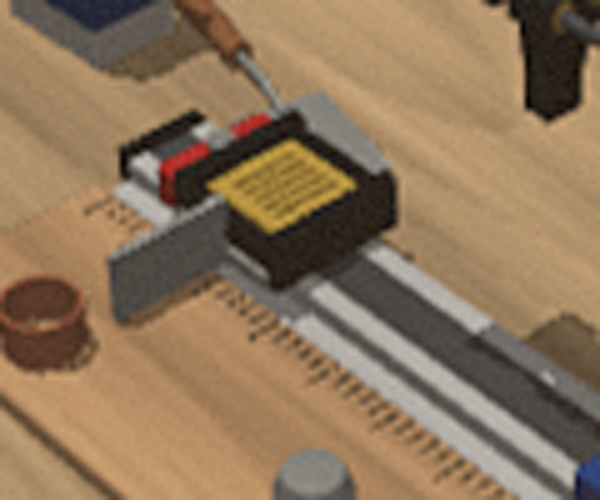

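View pics/top_end.png

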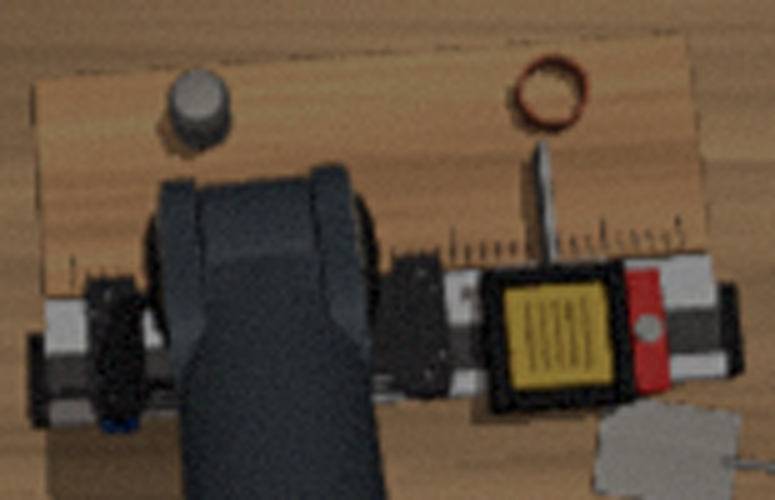

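The pad centre sits 58 mm from the stop centre in the top view and the pad is back up. The cutter, shaker and spatula haven't moved.

```bash
python3 -c "
from plant import workorder; print(workorder.hand_in())"
```

```text
the job is handed in; nothing more can be done
None
```

The slider is resting against the red stop with the pad sprung back up, and the job is handed in. I pressed the pad about 7 mm with the shut fingertips (about 8.5 N). I kept it down while sliding about 78 mm along the rail, then lifted straight off.

- **At the stop:** the sideways force rose to 5.5 N and the fingertip began to slip on the pad, which showed the slider had stopped. In the top view the pad and stop centres are about 58 mm apart, which is the touching distance. That uses the stop's position from before the move, because the arm and slider partly hid it afterwards.
- **Pad up:** its face measures 50.5 mm above the counter, against 50 mm at rest.
- **Other things:** the shaker, cutter and spatula look unmoved in the last close-ups. I didn't re-check the carton, bottle, mug or jar, but the arm didn't touch them that I could see.
- **Robot clear:** the fingertips are 19 cm above the counter with no contact force. About 10 s of the 37 s were used.
- **Disagreement:** the two cameras differ by about 5 mm on the pad's position along the rail, as they did before the move.

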